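Unlock the cheese dish from its twist-lock stand and hold it up

ROBOT

A 6-joint arm with a two-finger parallel gripper is mounted at the origin on a cart in front of the work surface, level with it; the furniture and walls round the work are solid. World frame = base frame: x ahead of the robot, y to its left, z up, the work surface at z = 0. Lengths are in mm, angles in rad, forces in N, time in s.
With the tool pointing down it reaches from about 275 to 750 mm from the base axis. Payload 10.2 kg.
Tool frame: the origin (TCP) lies on the front face of the gripper's body, between the roots of the fingers; the fingertips stand 73 mm ahead of it and the grasp point (between the pads) lies 54 mm ahead of it; z points along the fingers, y is the line along which they close (so a half turn about z gives the same grasp; the last joint's range is limited). The gripper opens to 85 mm and grips with 20 to 120 N. Pads are 22 mm wide; open, the fingers measure 114 mm over their backs; the gripper's body (76 mm by 85 mm) begins 54 mm behind the grasp point. The pads swing forward as they close: fully open they stand 13 mm farther back than shut.
Start: joints at [-1.492, 0.313, 1.498, -0, 1.331, -0.223], TCP at [156.038, -501.282, 303.894] pointing down, gripper open.
Joint ranges: [-2.94, 2.94], [-0.97, 2.17], [0.19, 2.56], [-1.23, 4.37], [0.02, 3.11], [-2.88, 2.88]. Speed limits (rad/s): [2.39, 2.39, 3.01, 3.14, 3.14, 3.14].

INTERFACE

Orientations are given as a unit quaternion [w, x, y, z].
In Python, from rig import * gives the robot as it stands.
- The arm moves only by the tool step_arm, never from a script. Its argument "plan" is a list of rows, each an object with "offset": the shift along the tool's x, y, z in cm, a list of three; "rot": the turn, a rotation vector about the tool's x, y, z in degrees, a list of three; "gripper": the finger opening in cm, from 0 to 8.54. In form: [{"offset": [x, y, z], "rot": [wx, wy, wz], "gripper": gripper}, ...]. A call has 1 to 12 rows; each row is the pose to reach, as a shift and turn from the pose commanded when the call began, along the tool's axes at that moment; what a row does not reach only later rows make up. A row lasts 1/10 s, in which the tool goes at most 50 mm and 8.59 degrees, less where a joint would pass 70% of its speed; a pose out of reach is approached as far as the arm can. A call with a gripper value outside its range is refused whole. The fingers move at their own pace and stop on an object; "squeeze" is the grip in N (left out, the last holds). Time passes only in rows, so rows that repeat a pose let the fingers close. It gives the time, the measured TCP pose, the force, the opening and the grip force at its end, in the units of the state.
- sense(): the state, without advancing time (a new reading comes with each control period).
- capture(name): name is "scene" or "top" or "wrist"; returns a dict with "color" (384x512x3 uint8, red, green, blue), "depth" (384x512 float32, mm along the optical axis (not along the pixel's ray), 0 where there is no reading), "vertical_fov" (degrees; the focal length in pixels is half the picture's height over the tangent of half this angle, whatever the lens; pixels are square), "cx", "cy" (the principal point, pixels), "rvec" (rotation vector, rad) and "tvec" (3), from world to camera coordinates, as OpenCV has them; the wrist camera has in their place "mount" (4x4, takes a point from camera to tool coordinates, whose origin is the TCP and whose axes are the flange's). Camera axes: x right, y down, z forward; pixel columns grow to the right and rows downward; lengths in mm; the calibration is good to about 2 mm. A picture is of the moment at which its call begins: read the wrist's pose just before it.
- finish_job(): hands the job in; it is judged then, once.
The state is a dict: "time_s": time; "joints": joint angles; "dq": joint speeds; "tau": joint torques, N m; "eef_pos": TCP position; "ee_rot": TCP orientation; "force": force on the tool from outside, world axes, zero at the start; "wrist_torque": the same for the moment, N m; "grip_width": opening from 0.0 (shut) to 1.0 (fully open); "grip_force": force on a finger pad.
Only numpy, scipy, OpenCV 4.12 (cv2) and the standard library are available. Lean on these libraries where they do the work, as an engineer would, in place of code of your own. Each camera call takes 0.05 s, during which the arm holds its last target. There are 200 camera calls.

TASK

Take the porcelain cheese dish off its twist-lock stand for the customer: take it lightly by the top of its arched handle, turn it a quarter turn anticlockwise (seen from above) to unlock it, then lift it straight up about 10 cm and finish still holding it there above the stand, still and level. Keep the loose ball cheese lying in the middle of the dish throughout and do not touch it; do not strain the lock, squeeze the porcelain hard, or disturb the price card and the jars.

Things in the scene. Friction and masses are not known exactly. Their poses are not given: they have to be found in the camera images.
- stand: Fixed twist-lock stand: round wooden base 196 mm across, 18 mm high. Origin: centre of its underside, on the counter. Two small brass studs on the base, 84 mm either side of the middle along its x axis, mark the unlocked direction: the dish is locked while its arched handle stands across the line of the studs, unlocked when the handle lies along it (within about 10 degrees).
- dish_grip (a point): Centre of the straight top bar of the dish's arched white porcelain handle: 64 mm long along its x, 12 mm thick along its y, 14 mm high, straight above the dish's middle, 134 mm above the counter at the start. z: the dish's up. Free air of 35 mm between bar and ball. The handle's plane is x-z; at the start it is turned 85 to 92 degrees clockwise of the stand's x.
- dish_seat (a point): Point on the dish's axis where the ball's centre lies when the ball rests in the middle of the dish: 64 mm below the handle bar's centre, 70 mm above the counter at the start. Axes as dish_grip.
- ball_center (a point): Centre of the loose ball cheese in red wax with a yellow strip, 44 mm across, 60 g, lying in the shallow hollow of the dish (the hollow slopes up 8 degrees round its middle, so a tilt or a jerk sets the ball rolling).
- dish: Round porcelain dish, 143 mm across, 0.45 kg (give or take a fifth), rim 44 mm above its origin. Origin: on its axis, underside of its brass foot, 110 mm below the handle bar's centre, 24 mm above the counter at the start; axes as dish_grip. Fragile: the squeeze should stay under about 70 N on each side of the handle, push or pull on the lock under 50 N.
- price_card_mid (a point): Middle (half-way up) of a standing price card on a small wooden block, 26x85x87 mm, loose on the counter behind the stand: leave alone.
- jar_figs_mid (a point): Middle (half-way up) of a preserve jar with a red lid, 81 mm across, 115 mm high, loose on the counter beside the stand: leave alone.
- jar_honey_mid (a point): Middle (half-way up) of a preserve jar with a yellow lid, 67 mm across, 85 mm high, loose on the counter beside the stand: leave alone.
- ball: The same ball cheese as a body (for contacts only); its axes turn as it rolls, origin on its skin.
- collar (a point): Centre of the top of the stand's brass bayonet collar (78 mm across, 39 mm above the counter), axes as the stand. The dish turns in it with light friction and 2 to 3 mm sideways play, between stops about 10 degrees past locked and past unlocked. Locked, it rises only 4 mm before its lugs catch; unlocked, it lifts straight out and is clear after 15 mm.
Not all that is in view belongs to the job. Of the things like the ball, leave any that is green or grey; of the rest the larger one is meant.

How it is judged (in metres and radians):
On the way, in this order (a step that is already met when the one before it is completed fails the run):
1. the fingers hold the dish while it still sits locked (contact force between the fingers and dish above 3 N and angle between the x axis of dish_grip and the x axis of stand, either way round above 1.2 rad and z of dish in the frame of stand below 0.03 m), for 0.1 s.
2. the dish is turned a quarter turn to the unlocked direction, still down in the stand, level, with the ball in its middle (angle between the x axis of dish_grip and the x axis of stand, either way round below 0.28 rad and z of dish in the frame of stand below 0.03 m and angle between dish_grip's own z axis and vertical below 0.1 rad and distance between ball_center and dish_seat below 0.015 m and contact force between the fingers and dish above 3 N), for 0.1 s.
At the end, for the whole second after the job is handed in: The robot still holds the dish by its handle, 7 to 17 cm above where it sat and within 6 cm of straight above the stand, touching the stand nowhere, level within 6 degrees and still, with the ball within 12 mm of the dish's middle; price card and jars within 15 mm of where they were (z of dish in the frame of stand between 0.094 and 0.194 m and horizontal distance between dish_seat and stand below 0.06 m and angle between dish_grip's own z axis and vertical below 0.1 rad and distance between ball_center and dish_seat below 0.012 m and contact force between the fingers and dish above 3 N and contact force between dish and stand below 0.2 N and linear speed of dish below 0.03 m/s and angular speed of dish below 0.2 rad/s and distance of each of price_card_mid, jar_figs_mid, jar_honey_mid from where it was at the start of the episode below 0.015 m); the arm keeps its last pose, push and grip.
It fails at once if the ball cheese rolls more than 20 mm from the middle of the dish, or the robot touches it (distance between ball_center and dish_seat above 0.02 m or contact force between any of the fingers, the arm and ball above 0.3 N).
It fails at once if the dish tips more than 10 degrees (angle between dish_grip's own z axis and vertical above 0.175 rad).
It fails at once if the porcelain is squeezed hard: the fingers' pushes on it add up to more than 140 N (contact force between the fingers and dish above 140 N).
It fails at once if the lock is strained: more than 50 N between dish and stand (contact force between dish and stand above 50 N).
It fails at once if the price card or a jar is shifted more than 15 mm (distance of any of price_card_mid, jar_figs_mid, jar_honey_mid from where it was at the start of the episode above 0.015 m).
It also fails if it takes over 40 s, if anything falls off the work surface, if the arm or the gripper's body presses on something with over 40 N, if the wrist force passes 120 N, or if a joint passes its speed limit or range.

## Working session

There is one attempt and no reset: what is moved stays moved. The work goes in short steps, Python scripts to look and compute and a tool call to move; the robot and the scene stay as the last step left them, time stands still between calls to the robot, and variables do not carry over. Pictures are saved under pics/ and viewed, at most 10 in all, crops included, and the job is handed in when it is done.

Besides the shell and the picture viewer there is one more tool, called after ">>>" by a JSON object that holds its "op" and its "data", one argument or row to a line. step_arm: Moves the arm, as the interface text tells. Its arguments: {"type":"object","properties":{"plan":{"type":"array"},"squeeze":{"type":"number"}},"required":["plan"]}

```bash
mkdir -p pics
cat > h.py <<'E'
from rig import *
import numpy as np, cv2
from scipy.spatial.transform import Rotation as R
def snap(n,f):
    c=capture(n); np.save(f'pics/{f}.npy',c,allow_pickle=True); cv2.imwrite(f'pics/{f}.png',c['color'][:,:,::-1]); return c
def world(c,u,v,d=None,pose=None):
    f=c['color'].shape[0]/2/np.tan(np.radians(c['vertical_fov'])/2)
    if d is None: d=float(c['depth'][int(round(v)),int(round(u))])
    p=np.array([(u-c['cx'])/f*d,(v-c['cy'])/f*d,d])
    if 'mount' in c:
        p=c['mount'][:3,:3]@p+c['mount'][:3,3]
        w,x,y,z=pose['ee_rot']; return R.from_quat([x,y,z,w]).apply(p)+pose['eef_pos']
    M=cv2.Rodrigues(np.array(c['rvec'],float))[0]; return M.T@(p-np.array(c['tvec']).ravel())
def load(f): return np.load(f'pics/{f}.npy',allow_pickle=True).item()
E
python3 - <<'E'
from h import *
s=sense();print(s)
a=snap('scene','s0');b=snap('top','t0')
cv2.imwrite('pics/st0.png',cv2.resize(np.hstack([a['color'],b['color']])[:,:,::-1],(800,300),interpolation=cv2.INTER_AREA))
for c in(a,b):
  print({k:v for k,v in c.items() if k not in('color','depth')})
E
```

```text
{'time_s': 0.0, 'joints': array([-1.49240279e+00,  3.13459248e-01,  1.49844668e+00,  2.25107748e-06,
        1.33097568e+00, -2.23399736e-01]), 'dq': array([-0.00094399, -0.00120389,  0.00082048,  0.0018108 , -0.00255151,
        0.00068828]), 'tau': array([-1.96934539e-03, -4.12266934e+01, -2.59743458e+01, -2.87947541e-04,
        4.11615532e-03, -1.56655489e-08]), 'eef_pos': array([ 156.02309724, -501.10949556,  303.32666385]), 'ee_rot': array([-6.42707993e-04,  9.88636524e-01,  1.50324342e-01,  4.77761793e-05]), 'force': array([ 0.17377089, -0.06801521, -0.15215283]), 'wrist_torque': array([ 0.01565069,  0.00894933, -0.01498461]), 'grip_force': 0.0, 'grip_width': 1.0012883149187068}
{'vertical_fov': 46.23606535729515, 'cx': 257.6959203017508, 'cy': 186.17367564928665, 'rvec': array([ 1.12714146, -2.32080971,  1.03236607]), 'tvec': array([321.04378721, 311.94801217, 957.75330632])}
{'vertical_fov': 45.50699056839791, 'cx': 257.44917043863376, 'cy': 187.94219838696944, 'rvec': array([ 2.15723526, -2.17779345,  0.12621337]), 'tvec': array([  14.99800497,  526.19788891, 1010.37674154])}
```

View pics/s0.png

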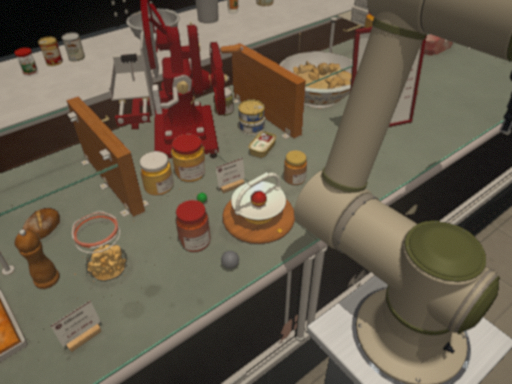

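View pics/t0.png

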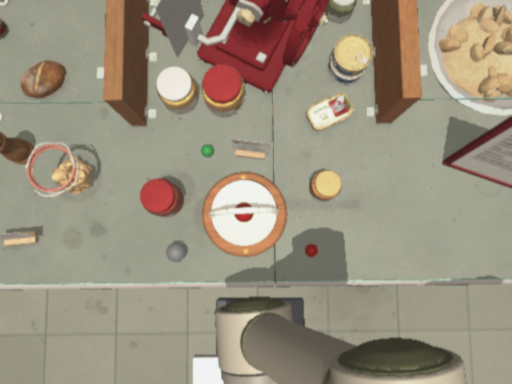

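The scene view has the dish at about (258,205), the figs jar at (193,225), the honey jar at (295,167) and the card at (231,175). The top view has the dish at (245,212), with the handle running left to right and the studs above and below at about (244,178) and (246,251). The small red ball at (311,250) is a decoy.

Run:
```python
from h import *
a=load('s0');b=load('t0')
A=cv2.resize(a['color'][150:260,200:310],(550,550),interpolation=cv2.INTER_CUBIC)
B=cv2.resize(b['color'][162:262,192:302],(660,600),interpolation=cv2.INTER_CUBIC)
cv2.imwrite('pics/ca.png',A[:,:,::-1]);cv2.imwrite('pics/cb.png',B[:,:,::-1])
for n,p in dict(figs=(158,196),honey=(326,184),card=(250,154),ctr=(195,230),ballred=(244,213),dec=(311,250),bar=(230,211),studt=(244,178),studb=(246,251)).items(): print(n,world(b,*p).round(1))
```

```text
figs [502.  217.3 114. ]
honey [ 527.  -136.7   87.7]
card [606.1  26.4  21. ]
ctr [433.2 155.1  -1.3]
ballred [466.1  39.4  93.4]
dec [ 385.4 -108.6   27.6]
bar [467.7  66.4 141.3]
studt [550.4  40.6  21.5]
studb [384.4  37.2  18.4]
```

View pics/ca.png

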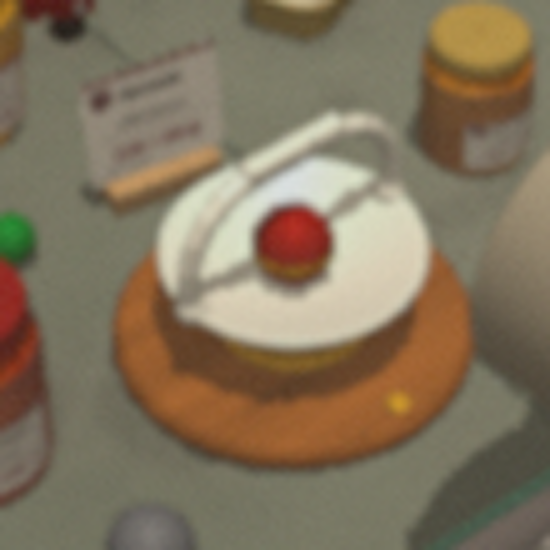

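View pics/cb.png

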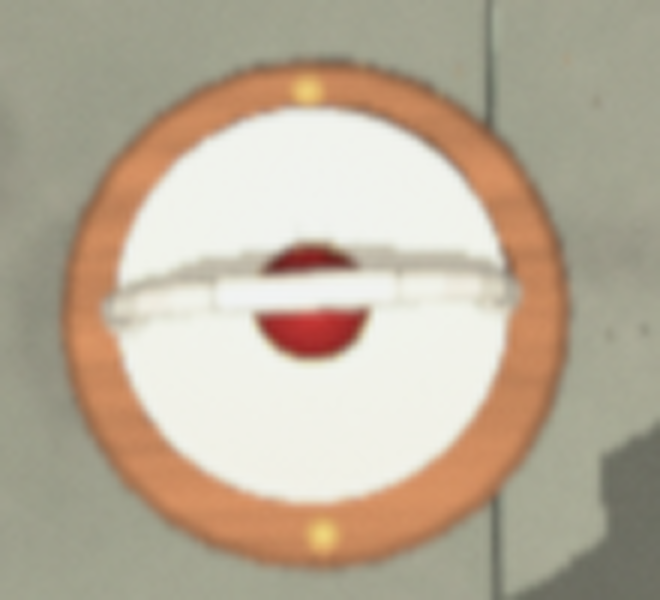

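The crops show the bar's straight top running from (215,293) to (395,288) in the top crop and from (240,172) to (340,120) in the scene crop. The studs are at (308,91) and (322,537) in the top crop. The ball is in the middle, red with a yellow strip.

```bash
cat >> h.py <<'E'
def ray(c,u,v,pose=None):
    o=world(c,u,v,0.,pose);d=world(c,u,v,1000.,pose)-o;return o,d/np.linalg.norm(d)
def tri(*rs):
    A=sum(np.eye(3)-np.outer(d,d) for o,d in rs);b=sum((np.eye(3)-np.outer(d,d))@o for o,d in rs)
    p=np.linalg.solve(A,b);return p,[float(np.linalg.norm(np.cross(p-o,d))) for o,d in rs]
def atz(c,u,v,z,pose=None):
    o,d=ray(c,u,v,pose);return o+d*(z-o[2])/d[2]
E
python3 - <<'E'
from h import *
a=load('s0');b=load('t0')
P=lambda x,y:(192+x/6-.4,162+y/6-.4)
Q=lambda x,y:(200+x/5-.4,150+y/5-.4)
for p,q in [((215,293),(240,172)),((395,288),(340,120)),((305,291),(290,146)),((311,301),(293,240)),((322,537),(400,402))]:
    print(tri(ray(b,*P(*p)),ray(a,*Q(*q))))
l,r=[atz(b,*P(*p),141) for p in((215,293),(395,288))];print('bar',l,r,(l+r)/2,np.degrees(np.arctan2(*(r-l)[1::-1])))
t,m=[atz(b,*P(*p),20) for p in((308,91),(322,537))];print('stud',t,m,(t+m)/2,np.degrees(np.arctan2(*(t-m)[1::-1])))
# bar top height by depth
D=b['depth'];k=[world(b,u,v) for v in range(205,216) for u in range(226,259)]
k=np.array([x for x in k if x[2]>125]);print(len(k),k.mean(0),k[:,2].max(),np.median(k[:,2]))
pf=np.polyfit(k[:,1],k[:,0],1);print('slope',pf)
# obstacles higher than 60 near
for f,w in(('t0',b),):
  pass
s=sense();w,x,y,z=s['ee_rot'];print(R.from_quat([x,y,z,w]).as_matrix().round(3))
E
```

```text
(array([469.02582178,  71.6484802 , 136.30449564]), [0.3074963644142527, 0.3074963644142395])
(array([469.12972023,   9.89827192, 137.44694264]), [1.720667808883354, 1.7206678088832907])
(array([469.05550889,  40.91867754, 136.75089503]), [0.8088608904700064, 0.8088608904699799])
(array([469.08528238,  40.06729051,  71.71255152]), [1.3988427715889546, 1.3988427715888554])
(array([383.34604483,  37.8272965 ,  19.64967091]), [1.3487628940565568, 1.3487628940566596])
bar [468.93592195  71.60409996 141.        ] [470.04444609  11.21165022 141.        ] [469.49018402  41.40787509 141.        ] -88.94843439487535
stud [553.43326948  43.0217449   20.        ] [384.25361476  38.82605598  20.        ] [468.84344212  40.92390044  20.        ] 1.4206554594237812
198 [469.57969749  42.42451877 144.99205213] 1062.0506311823551 140.4222498042106
slope [-1.75949020e-02  4.70326153e+02]
[[ 0.955  0.297 -0.   ]
 [ 0.297 -0.955  0.001]
 [ 0.    -0.001 -1.   ]]
```

```bash
cat >> h.py <<'E'
def delta(x,y,z,yaw):
    s=sense();w,a,b,c=s['ee_rot'];r=R.from_quat([a,b,c,w])
    t=R.from_euler('z',yaw,degrees=True)*R.from_euler('x',180,degrees=True)
    return (r.inv().apply(np.array([x,y,z])-s['eef_pos'])/10).round(2),np.degrees((r.inv()*t).as_rotvec()).round(1)
E
python3 -c "
from h import *
print(delta(469,41,290,91.05))"
```

```text
(array([ 46.  , -42.46,   1.4 ]), array([ -0. ,  -0.1, -73.8]))
```

>>> {"op": "step_arm", "data": {
  "plan": [
    {"offset": [4,-3.7,0],"rot": [0,0,-6.5],"gripper": 8.5},
    {"offset": [8,-7.4,0],"rot": [0,0,-13],"gripper": 8.5},
    {"offset": [11.5,-10.6,0],"rot": [0,0,-19],"gripper": 8.5},
    {"offset": [15,-13.8,0],"rot": [0,0,-25],"gripper": 8.5},
    {"offset": [18.5,-17,0],"rot": [0,0,-31],"gripper": 8.5},
    {"offset": [22,-20.3,0],"rot": [0,0,-37],"gripper": 8.5},
    {"offset": [26,-24,0],"rot": [0,0,-43],"gripper": 8.5},
    {"offset": [30,-27.7,0.5],"rot": [0,0,-49],"gripper": 8.5},
    {"offset": [34,-31.4,1],"rot": [0,0,-55],"gripper": 8.5},
    {"offset": [38,-35,1.2],"rot": [0,0,-61],"gripper": 8.5},
    {"offset": [42,-38.7,1.4],"rot": [0,0,-67],"gripper": 8.5},
    {"offset": [45,-41.5,1.4],"rot": [0,0,-73.8],"gripper": 8.5}
  ]
}}

```text
time_s: 1.3
eef_pos: [456.3, 19.4, 289.8]
ee_rot: [-0.0, 0.699, 0.715, -0.0]
force: [1.2, -1.5, 0.7]
grip_width: 0.992
grip_force: 0.0
```

Run:
```python
from h import *
s=sense();c=snap('wrist','w0');import pickle;pickle.dump(s,open('pics/w0.s','wb'))
print(s['eef_pos'],s['joints'].round(2),c['mount'],c['vertical_fov'])
```

```text
[456.25145933  19.3833834  289.794961  ] [-0.22  0.17  1.71 -0.    1.25 -0.24] [[ 3.76005610e-05 -9.62331334e-01 -2.71879391e-01  6.86645034e+01]
 [ 9.99998654e-01 -4.09830193e-04  1.58891391e-03 -2.07118352e+00]
 [-1.64048603e-03 -2.71879084e-01  9.62330023e-01 -6.97655944e+01]
 [ 0.00000000e+00  0.00000000e+00  0.00000000e+00  1.00000000e+00]] 58.11704317991026
```

View pics/w0.png

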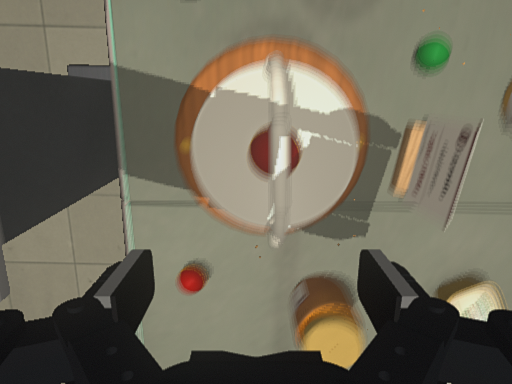

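The blurred wrist view has the handle from (278,60) to (277,240), the ball at (268,152), the green ball at (433,53) and the honey jar at (330,335). I'll complete the approach, then take a still picture.

>>> {"op": "step_arm", "data": {
  "plan": [
    {"offset": [1.1,-0.6,0],"rot": [0,0,0],"gripper": 8.5},
    {"offset": [1.1,-0.6,0],"rot": [0,0,0],"gripper": 8.5},
    {"offset": [1.1,-0.6,0],"rot": [0,0,0],"gripper": 8.5}
  ]
}}

```text
time_s: 1.65
eef_pos: [449.0, 27.2, 290.2]
ee_rot: [0.0, 0.701, 0.713, -0.0]
force: [-0.0, 0.1, -1.0]
grip_width: 0.994
grip_force: 0.0
```

Run:
```python
from h import *
s=sense();c=snap('wrist','w1');import pickle;pickle.dump(s,open('pics/w1.s','wb'))
print(s['eef_pos'],abs(s['dq']).max(),delta(469,41,290,91.05))
cv2.imwrite('pics/w1c.png',cv2.resize(c['color'][:260,140:400],(600,600),interpolation=cv2.INTER_CUBIC)[:,:,::-1])
```

```text
[449.03584664  27.23394601 290.16698992] 0.01596027079989137 (array([1.37, 2.  , 0.02]), array([ 0. ,  0. , -0.1]))
```

View pics/w1c.png

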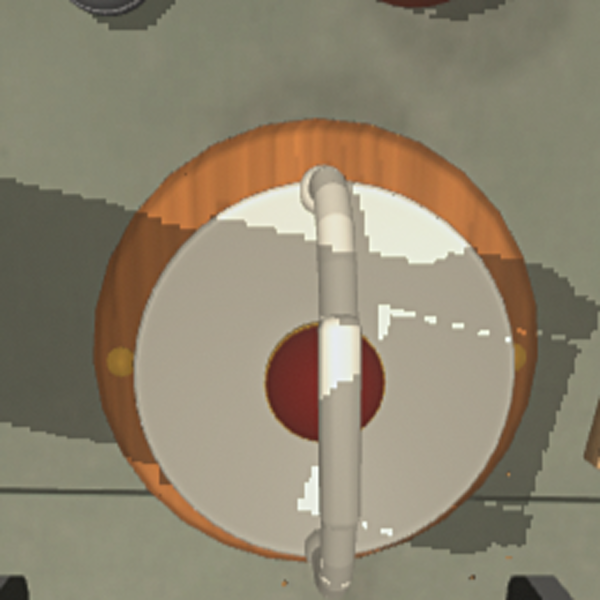

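The sharp wrist crop shows the straight bar from (340,318) to (340,525), the studs at (120,361) and (519,358), and the ball centred at about (325,380).

Run:
```python
from h import *
import pickle
s=pickle.load(open('pics/w1.s','rb'));c=load('w1');b=load('t0');k=260/600
P=lambda x,y:(140+x*k-.3,y*k-.3)
T=lambda x,y:(192+x/6-.4,162+y/6-.4)
for n,p,q in[('L',(340.5,318),(215,293)),('R',(340,525),(395,288)),('stA',(120,361),(322,537)),('stB',(521,358),(308,91))]:
    print(n,tri(ray(c,*P(*p),s),ray(b,*T(*q))))
l,r=[atz(c,*P(*p),140,s) for p in((340.5,318),(340,525))];print(l,r,(l+r)/2,np.degrees(np.arctan2(*(r-l)[1::-1])))
for p in((120,361),(521,358)):print(atz(c,*P(*p),20,s))
for p in((341,340),(341,400),(341,440),(341,500)):print(world(c,*P(*p),pose=s))
print(delta(469,41,240,91.05))
```

```text
L (array([467.97025828,  71.55903555, 137.92847305]), [1.1747286325205188, 1.1747286325204622])
R (array([469.5631046 ,  11.14503669, 140.01578725]), [0.5456981900246891, 0.5456981900245836])
stA (array([384.35546028,  38.74415543,  21.77525144]), [0.07038552374202228, 0.07038552374193817])
stB (array([552.8418095 ,  43.38047731,  28.47996992]), [0.794892290911556, 0.7948922909114835])
[466.61575186  71.5744724  140.        ] [469.019956   11.0911777 140.       ] [467.81785393  41.33282505 140.        ] -87.72369761841595
[384.08817755  38.40005419  20.        ]
[556.17183564  42.60757169  20.        ]
[466.9852103   65.58698612 140.23352314]
[467.64313604  48.83432371 140.80352521]
[468.01201537  37.54027688 142.01161387]
[468.82959882  19.39530712 141.47080873]
(array([1.37, 2.  , 5.02]), array([ 0. ,  0. , -0.1]))
```

>>> {"op": "step_arm", "data": {
  "plan": [
    {"offset": [1.4,1.95,1],"rot": [0,0,0.3],"gripper": 4},
    {"offset": [1.4,1.95,3],"rot": [0,0,0.3],"gripper": 4},
    {"offset": [1.4,1.95,5],"rot": [0,0,0.3],"gripper": 4},
    {"offset": [1.4,1.95,5],"rot": [0,0,0.3],"gripper": 4},
    {"offset": [1.4,1.95,5],"rot": [0,0,0.3],"gripper": 4}
  ]
}}

```text
time_s: 2.2
eef_pos: [468.9, 41.6, 240.7]
ee_rot: [0.0, 0.703, 0.711, 0.0]
force: [0.4, -0.2, 0.6]
grip_width: 0.468
grip_force: 0.0
```

Run:
```python
from h import *
s=sense();c=snap('wrist','w2');import pickle;pickle.dump(s,open('pics/w2.s','wb'))
print(s['eef_pos'],s['grip_width'],delta(468.5,41.2,189,91.5))
```

```text
[468.86632868  41.56725281 240.7054527 ] 0.4683413024114067 (array([-0.05, -0.07,  5.22]), array([ 0.1,  0. , -0.8]))
```

View pics/w2.png

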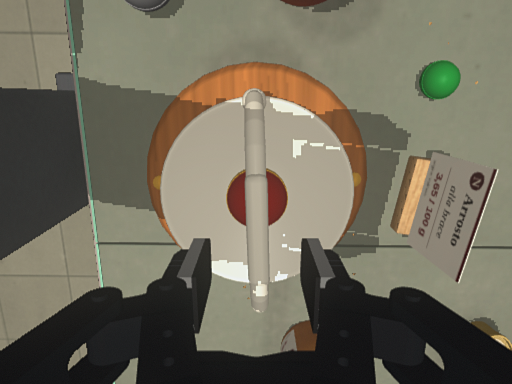

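The bar at column 257 is centred between the pads (210 and 302), well clear of the ball. I'll descend.

>>> {"op": "step_arm", "data": {
  "plan": [
    {"offset": [-0.05,-0.05,1.5],"rot": [0,0,-0.6],"gripper": 4},
    {"offset": [-0.05,-0.05,3],"rot": [0,0,-0.6],"gripper": 4},
    {"offset": [-0.05,-0.05,4.3],"rot": [0,0,-0.6],"gripper": 4},
    {"offset": [-0.05,-0.05,5.1],"rot": [0,0,-0.6],"gripper": 4},
    {"offset": [-0.05,-0.05,5.1],"rot": [0,0,-0.6],"gripper": 3.2},
    {"offset": [-0.05,-0.05,5.1],"rot": [0,0,-0.6],"gripper": 2.4}
  ],
  "squeeze": 30
}}

```text
time_s: 2.85
eef_pos: [468.6, 41.8, 189.9]
ee_rot: [0.001, 0.699, 0.716, 0.0]
force: [0.2, -1.0, 0.3]
grip_width: 0.282
grip_force: 0.0
```

>>> {"op": "step_arm", "data": {
  "plan": [
    {"offset": [0,0,0],"rot": [0,0,0],"gripper": 2.0},
    {"offset": [0,0,0],"rot": [0,0,0],"gripper": 1.7},
    {"offset": [0,0,0],"rot": [0,0,0],"gripper": 1.5},
    {"offset": [0,0,0],"rot": [0,0,0],"gripper": 1.3},
    {"offset": [0,0,0],"rot": [0,0,0],"gripper": 1.2},
    {"offset": [0,0,0],"rot": [0,0,0],"gripper": 1.1},
    {"offset": [0,0,0],"rot": [0,0,0],"gripper": 1.0},
    {"offset": [0,0,0],"rot": [0,0,0],"gripper": 0.8},
    {"offset": [0,0,0],"rot": [0,0,0],"gripper": 0.6},
    {"offset": [0,0,0],"rot": [0,0,0],"gripper": 0.6}
  ],
  "squeeze": 30
}}

```text
time_s: 3.85
eef_pos: [468.7, 41.8, 189.5]
ee_rot: [0.001, 0.698, 0.716, 0.0]
force: [3.2, -2.2, 5.7]
grip_width: 0.135
grip_force: 30.7
```

Run:
```python
from h import *
s=sense();print({k:np.round(v,3) for k,v in s.items()},delta(468.5,41.2,189,181.4))
```

```text
{'time_s': np.float64(3.85), 'joints': array([-0.161,  0.325,  1.808, -0.   ,  1.007, -0.185]), 'dq': array([ 0.001,  0.001, -0.   ,  0.001, -0.001, -0.002]), 'tau': array([ 9.5000e-01, -3.4773e+01, -1.8115e+01,  2.4900e-01,  9.8600e-01,
        1.1000e-02]), 'eef_pos': array([468.655,  41.79 , 189.454]), 'ee_rot': array([0.001, 0.698, 0.716, 0.   ]), 'force': array([ 3.167, -2.239,  5.747]), 'wrist_torque': array([-0.307, -0.598,  0.032]), 'grip_force': np.float64(30.669), 'grip_width': np.float64(0.135)} (array([-0.06, -0.02,  0.05]), array([  0. ,   0.1, -90. ]))
```

Held at 30 N with low wrist load. Next is the first half of the turn.

>>> {"op": "step_arm", "data": {
  "plan": [
    {"offset": [0,0,0],"rot": [0,0,-0.5],"gripper": 0.6},
    {"offset": [0,0,0],"rot": [0,0,-1.5],"gripper": 0.6},
    {"offset": [0,0,0],"rot": [0,0,-3],"gripper": 0.6},
    {"offset": [0,0,0],"rot": [0,0,-5],"gripper": 0.6},
    {"offset": [0,0,0],"rot": [0,0,-7.5],"gripper": 0.6},
    {"offset": [0,0,0],"rot": [0,0,-10],"gripper": 0.6},
    {"offset": [0,0,0],"rot": [0,0,-12.5],"gripper": 0.6},
    {"offset": [0,0,0],"rot": [0,0,-15],"gripper": 0.6},
    {"offset": [0,0,0],"rot": [0,0,-17.5],"gripper": 0.6},
    {"offset": [0,0,0],"rot": [0,0,-19],"gripper": 0.6},
    {"offset": [0,0,0],"rot": [0,0,-20],"gripper": 0.6}
  ]
}}

```text
time_s: 4.95
eef_pos: [467.9, 42.1, 189.3]
ee_rot: [-0.001, 0.563, 0.826, -0.0]
force: [-0.3, 0.2, 6.7]
grip_width: 0.131
grip_force: 31.0
```

Run:
```python
from h import *
s=sense();c=snap('wrist','w3');print({k:np.round(s[k],2) for k in('eef_pos','force','wrist_torque','grip_width','grip_force','joints')},delta(468.65,41.6,189.5,181.4))
```

```text
{'eef_pos': array([467.94,  42.14, 189.27]), 'force': array([-0.32,  0.19,  6.67]), 'wrist_torque': array([ 0.02,  0.08, -0.22]), 'grip_width': np.float64(0.13), 'grip_force': np.float64(31.02), 'joints': array([-0.16,  0.33,  1.81,  0.  ,  1.01, -0.53])} (array([-0.08,  0.05, -0.02]), array([ -0. ,  -0.1, -69.9]))
```

View pics/w3.png

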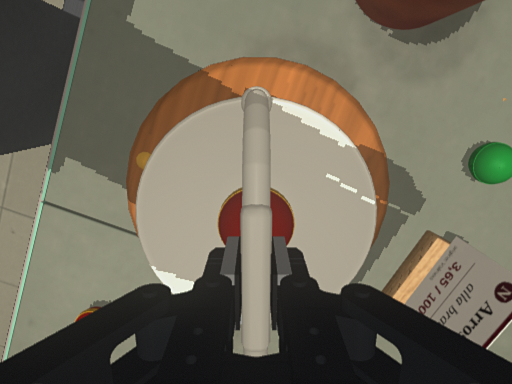

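The dish turns with the gripper and the ball is still in the middle at (256,222). I'll continue.

>>> {"op": "step_arm", "data": {
  "plan": [
    {"offset": [0,0,0],"rot": [0,0,-1],"gripper": 0.6},
    {"offset": [0,0,0],"rot": [0,0,-3],"gripper": 0.6},
    {"offset": [0,0,0],"rot": [0,0,-6],"gripper": 0.6},
    {"offset": [0,0,0],"rot": [0,0,-9.5],"gripper": 0.6},
    {"offset": [0,0,0],"rot": [0,0,-13],"gripper": 0.6},
    {"offset": [0,0,0],"rot": [0,0,-16.5],"gripper": 0.6},
    {"offset": [0,0,0],"rot": [0,0,-20],"gripper": 0.6},
    {"offset": [0,0,0],"rot": [0,0,-23.5],"gripper": 0.6},
    {"offset": [0,0,0],"rot": [0,0,-27],"gripper": 0.6},
    {"offset": [0,0,0],"rot": [0,0,-30],"gripper": 0.6},
    {"offset": [0,0,0],"rot": [0,0,-32],"gripper": 0.6},
    {"offset": [0,0,0],"rot": [0,0,-33],"gripper": 0.6}
  ]
}}

```text
time_s: 6.2
eef_pos: [468.0, 42.1, 189.3]
ee_rot: [-0.001, 0.305, 0.952, 0.0]
force: [0.4, 0.3, 7.1]
grip_width: 0.131
grip_force: 31.0
```

Run:
```python
from h import *
s=sense();print({k:np.round(s[k],2) for k in('eef_pos','force','wrist_torque','grip_width','grip_force','joints')},delta(468.65,41.6,189.5,181.4))
```

```text
{'eef_pos': array([467.96,  42.11, 189.26]), 'force': array([0.37, 0.25, 7.06]), 'wrist_torque': array([-0.06,  0.09, -0.21]), 'grip_width': np.float64(0.13), 'grip_force': np.float64(30.98), 'joints': array([-0.16,  0.33,  1.81,  0.  ,  1.01, -1.11])} (array([-0.09, -0.  , -0.02]), array([  0. ,  -0.1, -37. ]))
```

>>> {"op": "step_arm", "data": {
  "plan": [
    {"offset": [0,0,0],"rot": [0,0,-1],"gripper": 0.6},
    {"offset": [0,0,0],"rot": [0,0,-3],"gripper": 0.6},
    {"offset": [0,0,0],"rot": [0,0,-6],"gripper": 0.6},
    {"offset": [0,0,0],"rot": [0,0,-10],"gripper": 0.6},
    {"offset": [0,0,0],"rot": [0,0,-14],"gripper": 0.6},
    {"offset": [0,0,0],"rot": [0,0,-18],"gripper": 0.6},
    {"offset": [0,0,0],"rot": [0,0,-22],"gripper": 0.6},
    {"offset": [0,0,0],"rot": [0,0,-26],"gripper": 0.6},
    {"offset": [0,0,0],"rot": [0,0,-30],"gripper": 0.6},
    {"offset": [0,0,0],"rot": [0,0,-33.5],"gripper": 0.6},
    {"offset": [0,0,0],"rot": [0,0,-36],"gripper": 0.6},
    {"offset": [0,0,0],"rot": [0,0,-37],"gripper": 0.6}
  ]
}}

```text
time_s: 7.4
eef_pos: [468.0, 42.1, 189.3]
ee_rot: [-0.0, -0.013, 1.0, 0.0]
force: [-0.3, -0.8, 6.6]
grip_width: 0.137
grip_force: 30.9
```

>>> {"op": "step_arm", "data": {
  "plan": [
    {"offset": [0,0,0],"rot": [0,0,0],"gripper": 0.6},
    {"offset": [0,0,0],"rot": [0,0,0],"gripper": 0.6},
    {"offset": [0,0,0],"rot": [0,0,0],"gripper": 0.6}
  ]
}}

```text
time_s: 7.7
eef_pos: [468.0, 42.1, 189.3]
ee_rot: [-0.0, -0.012, 1.0, 0.0]
force: [0.4, -1.0, 6.8]
grip_width: 0.132
grip_force: 30.9
```

Run:
```python
from h import *
s=sense();c=snap('wrist','w4');print({k:np.round(s[k],2) for k in('eef_pos','force','wrist_torque','grip_width','grip_force','joints')},delta(468.65,41.6,189.5,181.4))
t=snap('top','t4')
cv2.imwrite('pics/wt4.png',np.hstack([c['color'],cv2.resize(t['color'][150:274,200:293],(288,384))])[:,:,::-1])
```

```text
{'eef_pos': array([468.01,  42.07, 189.28]), 'force': array([ 0.38, -0.96,  6.81]), 'wrist_torque': array([-0.12, -0.01, -0.09]), 'grip_width': np.float64(0.13), 'grip_force': np.float64(30.92), 'joints': array([-0.16,  0.33,  1.81,  0.  ,  1.01, -1.76])} (array([-0.06, -0.05, -0.02]), array([ 0., -0., -0.]))
```

View pics/wt4.png

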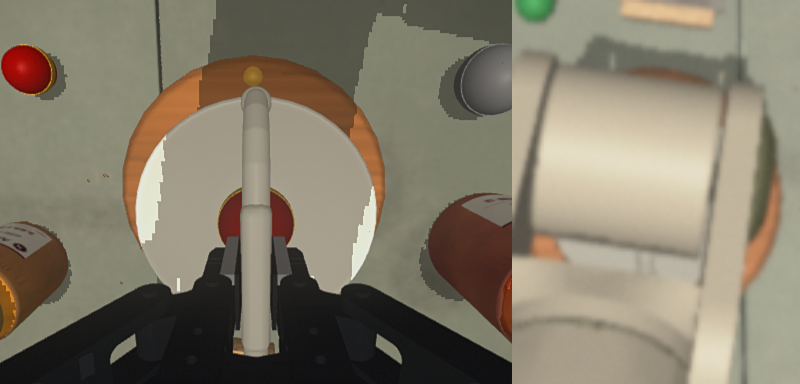

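The handle lies along the stud line (the stud is at (253,76)) and the ball is centred at (256,222). I'll lift gently, with a force check first.

>>> {"op": "step_arm", "data": {
  "plan": [
    {"offset": [0,0,-0.05],"rot": [0,0,0],"gripper": 0.6},
    {"offset": [0,0,-0.15],"rot": [0,0,0],"gripper": 0.6},
    {"offset": [0,0,-0.3],"rot": [0,0,0],"gripper": 0.6},
    {"offset": [0,0,-0.5],"rot": [0,0,0],"gripper": 0.6},
    {"offset": [0,0,-0.7],"rot": [0,0,0],"gripper": 0.6},
    {"offset": [0,0,-0.8],"rot": [0,0,0],"gripper": 0.6},
    {"offset": [0,0,-0.8],"rot": [0,0,0],"gripper": 0.6}
  ]
}}

```text
time_s: 8.5
eef_pos: [468.2, 42.0, 197.2]
ee_rot: [0.0, -0.012, 1.0, 0.0]
force: [0.1, 0.8, -4.6]
grip_width: 0.134
grip_force: 29.3
```

Free: it is 8 mm up (past the 4 mm catch) and the force is only the dish's weight.

>>> {"op": "step_arm", "data": {
  "plan": [
    {"offset": [0,0,-0.1],"rot": [0,0,0],"gripper": 0.6},
    {"offset": [0,0,-0.3],"rot": [0,0,0],"gripper": 0.6},
    {"offset": [0,0,-0.6],"rot": [0,0,0],"gripper": 0.6},
    {"offset": [0,0,-1.0],"rot": [0,0,0],"gripper": 0.6},
    {"offset": [0,0,-1.5],"rot": [0,0,0],"gripper": 0.6},
    {"offset": [0,0,-2.0],"rot": [0,0,0],"gripper": 0.6},
    {"offset": [0,0,-2.5],"rot": [0,0,0],"gripper": 0.6},
    {"offset": [0,0,-3.0],"rot": [0,0,0],"gripper": 0.6},
    {"offset": [0,0,-3.5],"rot": [0,0,0],"gripper": 0.6},
    {"offset": [0,0,-3.9],"rot": [0,0,0],"gripper": 0.6},
    {"offset": [0,0,-4.1],"rot": [0,0,0],"gripper": 0.6},
    {"offset": [0,0,-4.2],"rot": [0,0,0],"gripper": 0.6}
  ]
}}

```text
time_s: 9.7
eef_pos: [468.3, 41.9, 239.2]
ee_rot: [0.0, -0.012, 1.0, -0.0]
force: [-0.1, 0.1, -4.3]
grip_width: 0.134
grip_force: 29.3
```

>>> {"op": "step_arm", "data": {
  "plan": [
    {"offset": [0,0,-0.1],"rot": [0,0,0],"gripper": 0.6},
    {"offset": [0,0,-0.3],"rot": [0,0,0],"gripper": 0.6},
    {"offset": [0,0,-0.6],"rot": [0,0,0],"gripper": 0.6},
    {"offset": [0,0,-1.1],"rot": [0,0,0],"gripper": 0.6},
    {"offset": [0,0,-1.7],"rot": [0,0,0],"gripper": 0.6},
    {"offset": [0,0,-2.3],"rot": [0,0,0],"gripper": 0.6},
    {"offset": [0,0,-2.9],"rot": [0,0,0],"gripper": 0.6},
    {"offset": [0,0,-3.5],"rot": [0,0,0],"gripper": 0.6},
    {"offset": [0,0,-4.1],"rot": [0,0,0],"gripper": 0.6},
    {"offset": [0,0,-4.6],"rot": [0,0,0],"gripper": 0.6},
    {"offset": [0,0,-4.9],"rot": [0,0,0],"gripper": 0.6},
    {"offset": [0,0,-5.0],"rot": [0,0,0],"gripper": 0.6}
  ]
}}

```text
time_s: 10.9
eef_pos: [468.3, 41.9, 289.4]
ee_rot: [0.0, -0.012, 1.0, -0.0]
force: [-0.7, 0.0, -4.9]
grip_width: 0.132
grip_force: 29.3
```

>>> {"op": "step_arm", "data": {
  "plan": [
    {"offset": [0,0,0],"rot": [0,0,0],"gripper": 0.6},
    {"offset": [0,0,0],"rot": [0,0,0],"gripper": 0.6},
    {"offset": [0,0,0],"rot": [0,0,0],"gripper": 0.6},
    {"offset": [0,0,0],"rot": [0,0,0],"gripper": 0.6},
    {"offset": [0,0,0],"rot": [0,0,0],"gripper": 0.6},
    {"offset": [0,0,0],"rot": [0,0,0],"gripper": 0.6},
    {"offset": [0,0,0],"rot": [0,0,0],"gripper": 0.6},
    {"offset": [0,0,0],"rot": [0,0,0],"gripper": 0.6},
    {"offset": [0,0,0],"rot": [0,0,0],"gripper": 0.6},
    {"offset": [0,0,0],"rot": [0,0,0],"gripper": 0.6}
  ]
}}

```text
time_s: 11.9
eef_pos: [468.3, 41.9, 289.1]
ee_rot: [-0.0, -0.012, 1.0, 0.0]
force: [-0.5, -0.9, -4.8]
grip_width: 0.132
grip_force: 29.3
```

Run:
```python
from h import *
s=sense();c=snap('wrist','w5');print({k:np.round(s[k],2) for k in('eef_pos','ee_rot','force','dq','grip_width','grip_force')})
t=snap('scene','s5')
cv2.imwrite('pics/wt5.png',np.hstack([c['color'],cv2.resize(t['color'][130:258,195:291],(288,384))])[:,:,::-1])
```

```text
{'eef_pos': array([468.26,  41.94, 289.08]), 'ee_rot': array([-0.  , -0.01,  1.  ,  0.  ]), 'force': array([-0.48, -0.86, -4.85]), 'dq': array([-0.,  0., -0.,  0., -0.,  0.]), 'grip_width': np.float64(0.13), 'grip_force': np.float64(29.35)}
```

View pics/wt5.png

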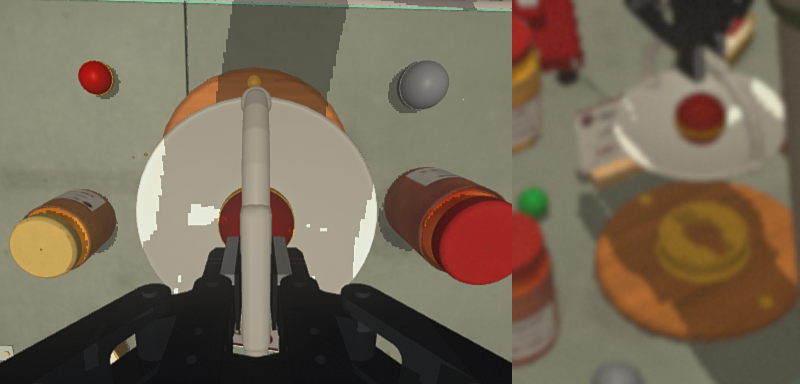

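The dish hangs level about 100 mm above the stand, with the ball centred at (256,222) and the arm still.

```bash
python3 -c "
from rig import *
print(finish_job())"
```

```text
the job is handed in; nothing more can be done
None
```

The dish is unlocked and lifted about 10 cm; I handed the job in with it still held level and still above the stand, ball in the middle and jars and price card untouched, but no verdict came back.

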